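Lower the long cone into its seed bowl

ROBOT

A 6-joint arm with a two-finger parallel gripper is mounted at the origin on the work surface. World frame = base frame: x ahead of the robot, y to its left, z up, the work surface at z = 0. Lengths are in m, angles in rad, forces in N, time in s.
With the tool pointing down it reaches from about 0.375 to 0.975 m from the base axis. Payload 3.8 kg.
Tool frame: the origin (TCP) lies midway between the tips of the shut fingers; the grasp point (between the pads) lies 19 mm behind it; z points along the fingers, x is the direction in which the jaws open and shut, and the axes are right-handed (so a half turn about z gives the same grasp; the last joint's range is limited). The gripper opens to 88 mm and grips with 3 to 60 N. Pads are 18 mm wide; open, the fingers measure 123 mm over their backs; the gripper's body (75 mm by 187 mm) begins 45 mm behind the grasp point.
Start: joints at [1.125, 0.264, 1.604, -0, 1.274, -0.037], TCP at [0.268, 0.619, 0.206] pointing down, gripper open.
Joint ranges: [-2.63, 2.63], [-0.94, 2.18], [0.31, 2.57], [-1.31, 4.45], [0, 2.66], [-2.55, 2.55]. Speed limits (rad/s): [2.57, 2.57, 3.14, 3.14, 3.14, 3.14].

INTERFACE

Orientations are given as a rotation vector (axis times angle).
In Python, from plant import sense, read_camera, camera_params, sign_off gives the robot as it stands.
- The arm moves only by the shell command python3 -m crank 'ROWS' [FORCE]. ROWS is JSON, a list of rows, each a list of 3 entries, a list of its own where there are three numbers: the shift along the tool's x, y, z in cm, then the turn, a rotation vector about the tool's x, y, z in degrees, then the opening, from -1 (shut) to 1 (fully open). A call has 1 to 20 rows; each row is the pose to reach, as a shift and turn from the pose measured when the call began, along the tool's axes at that moment; what a row does not reach only later rows make up. A row lasts 1/12 s, in which the tool goes at most 41.7 mm and 7.16 degrees, less where a joint would pass 70% of its speed; a pose out of reach is approached as far as the arm can. A call with a gripper value outside its range is refused whole. The fingers move at their own pace and stop on an object; FORCE is the grip in N (left out, the last holds). Time passes only in rows, so rows that repeat a pose let the fingers close. It gives the time, the measured TCP pose, the force and the opening at its end, in the units of the state.
- sense(): the state, without advancing time (a new reading comes with each control period).
- read_camera(name): name is "side" or "top" or "wrist"; returns the picture (480x640x3 uint8, blue, green, red); there is no depth.
- camera_params(name): a dict with "K" (3x3 intrinsics, pixels), "dist_coeffs" ([k1, k2, p1, p2, k3] as OpenCV has them; the pictures are not rectified), "R" (3x3) and "t" (3): a world point X has camera coordinates R X + t; the wrist camera has in their place "hand_eye" (4x4, takes a point from camera to tool coordinates, whose origin is the TCP and whose axes are the tool frame's). Camera axes: x right, y down, z forward; pixel columns grow to the right and rows downward; lengths in m; the calibration is good to about 2 mm. A picture is of the moment at which its call begins: read the wrist's pose just before it. camera_params takes no time and is no camera call.
- sign_off(): hands the job in, once; it reports no verdict.
The state is a dict: "clock": time; "q": joint angles; "dq": joint speeds; "joint_torque": joint torques, N m; "eef_pos": TCP position; "ee_rot": TCP orientation; "force": force on the tool from outside, world axes, zero at the start; "ft_torque": the same for the moment, N m; "grip_width": finger opening in m.
Only numpy, scipy, OpenCV 4.12 (cv2) and the standard library are available. Lean on these libraries where they do the work, as an engineer would, in place of code of your own. Each camera call takes 0.05 s, during which the arm holds its last target.

TASK

Let the long, pointed cone down into its white bowl: lift the pawl of its hoist clear of the toothed wheel by the wooden cross-bar, keep it up until the drum has turned all the way back and the arm lies on its rest, then let the pawl drop back between the teeth. Leave the other hoist, with the short round cone, locked as it is.

Things in the scene. Friction and masses are not known exactly. Their poses are not given: they have to be found in the camera images.
- long_pawl_bar (a point): Centre of the pawl's cross-bar on the long cone's hoist: round wood, 14 mm thick, 50 mm long, 226 mm up, on a stem 39 mm above the steel pawl strip. x: along the bar, parallel to pawl pivot and drum axle; y: level (pawl down), from the bar towards the pivot, which lies 140 mm along +y and 45 mm below. Grip across y from above; the bar turns in the grip. Nothing near stands over 280 mm.
- long_pawl (a joint): Pawl angle (rad): 0 fully down, its nose between two teeth; grows as the bar is lifted, swinging up and slightly towards the pivot. Clear of the 10 mm high teeth from about 0.12; travel ends at 0.6. It weighs 0.12 kg, drops by its own weight when let go, and takes under 6 N to lift.
- long_drum (a joint): Angle (rad) of the drum with the toothed steel wheel (112 mm across, 14 teeth) and the arm holding the long cone (scaly, 80 mm long, 48 mm wide). 0: all the way back, arm level on its rest, cone in the bowl. Starts wound up three teeth, at about 1.31. With the pawl lifted the cone's weight turns it back in about 2 to 4 s; a pawl let go early catches it at a tooth on the way.
- round_cone (a point): Middle of the short round cone (38 mm long, 48 mm wide) on the arm of the other hoist, which is built alike: a bystander that must stay up where it is.

How it is judged:
On the way, in this order (a step that is already met when the one before it is completed fails the run):
1. the pawl of the long cone's hoist is lifted clear of the teeth (value of joint long_pawl above 0.1 rad), for 0.2 s.
2. its drum has turned all the way back (value of joint long_drum below 0.08 rad), for 0.2 s.
At the end, for the whole second after the job is handed in: The drum of the long cone's hoist is all the way back (within 0.08 rad), its pawl is down between the teeth (within 0.04 rad), and the round cone is still up within 20 mm of where it was (value of joint long_drum below 0.08 rad and value of joint long_pawl below 0.04 rad and distance of round_cone from where it was at the start of the episode below 0.02 m); the robot touches nothing.
It fails at once if the round cone's hoist is let back (distance of round_cone from where it was at the start of the episode above 0.03 m).
It also fails if it takes over 38 s, if anything falls off the work surface, if the arm or the gripper's body presses on something with over 40 N, if the wrist force passes 120 N, or if a joint passes its speed limit or range.

## Working session

There is one attempt and no reset: what is moved stays moved. The work goes in short steps, Python scripts to look and compute and a shell command to move; the robot and the scene stay as the last step left them, time stands still between calls to the robot, and variables do not carry over. Pictures are saved under pics/ and viewed, and the job is handed in when it is done.

```bash
mkdir -p pics; python3 - <<'E'
from plant import *
import cv2
s=sense();print(s['clock'],s['eef_pos'],s['ee_rot'],s['grip_width'])
for n in("side","top","wrist"):
    cv2.imwrite(f"pics/{n}0.png",read_camera(n))
    p=camera_params(n);print(n,p)
E
```

```text
0.0 [0.26799179 0.61869983 0.20423735] [ 2.62516544  1.72368648 -0.00289754] 0.08817145467082275
side {'K': array([[501.7886559 ,   0.        , 314.18304035],
       [  0.        , 501.7886559 , 241.62204239],
       [  0.        ,   0.        ,   1.        ]]), 'dist_coeffs': array([-0.08926136,  0.        ,  0.        ,  0.        ,  0.        ]), 'R': array([[ 0.98880336, -0.14918609, -0.00338002],
       [-0.09955192, -0.64261687, -0.75969269],
       [ 0.11116352,  0.75152317, -0.65027348]]), 't': array([-0.4897481 ,  0.19778338,  1.0705131 ])}
top {'K': array([[592.93183467,   0.        , 320.39350592],
       [  0.        , 592.93183467, 238.1249806 ],
       [  0.        ,   0.        ,   1.        ]]), 'dist_coeffs': array([0.05926786, 0.        , 0.        , 0.        , 0.        ]), 'R': array([[-0.02279279, -0.99973725,  0.00243214],
       [-0.98297604,  0.02196688, -0.18241592],
       [ 0.18231456, -0.00654851, -0.98321845]]), 't': array([6.06816266e-04, 5.31715538e-01, 1.21671652e+00])}
wrist {'K': array([[389.12927657,   0.        , 320.86364564],
       [  0.        , 389.12927657, 240.42251122],
       [  0.        ,   0.        ,   1.        ]]), 'dist_coeffs': array([-0.01078133,  0.        ,  0.        ,  0.        ,  0.        ]), 'hand_eye': array([[ 9.99998625e-01,  1.65008866e-03,  1.66066902e-04,
         1.60348929e-03],
       [-1.63128261e-03,  9.60646715e-01,  2.77768298e-01,
        -7.04225142e-02],
       [ 2.98810694e-04, -2.77768187e-01,  9.60648086e-01,
        -1.79305471e-01],
       [ 0.00000000e+00,  0.00000000e+00,  0.00000000e+00,
         1.00000000e+00]])}
```

View pics/side0.png

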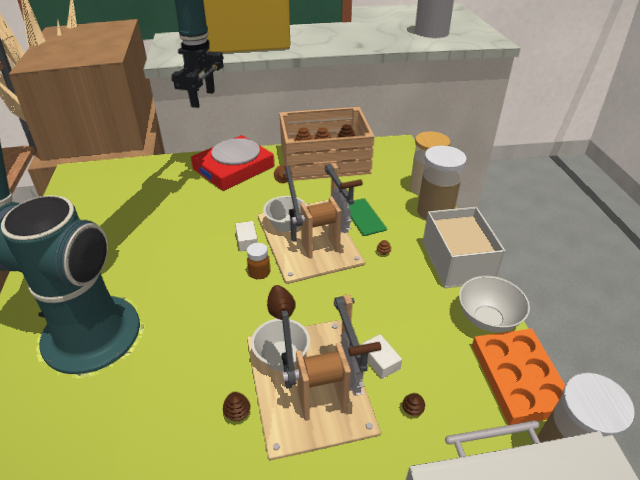

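View pics/top0.png

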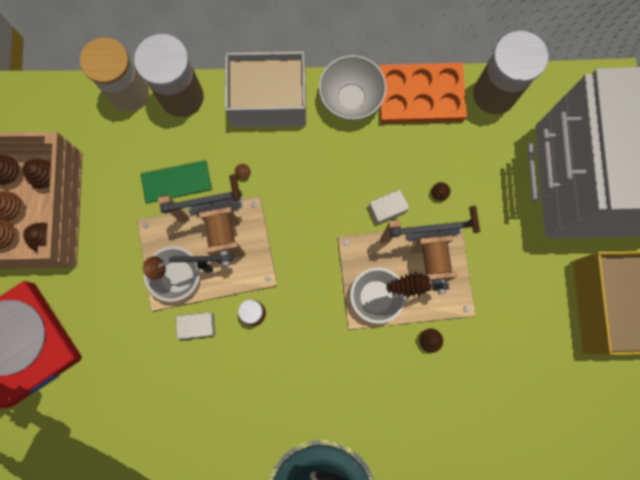

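```bash
python3 - <<'E'
import cv2,numpy as np
a=cv2.imread('pics/top0.png')[180:340,330:490]; b=cv2.imread('pics/side0.png')[280:440,250:410]
cv2.imwrite('pics/crop0.png',cv2.resize(np.hstack([a,b]),None,fx=2.5,fy=2.5,interpolation=cv2.INTER_CUBIC))
E
```

```text
(no output)
```

View pics/crop0.png

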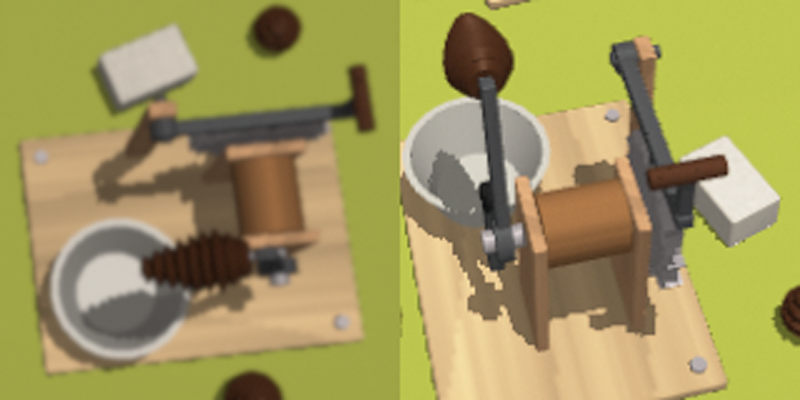

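```bash
cat > h.py <<'E'
import cv2,numpy as np
from plant import *
from scipy.spatial.transform import Rotation as R
def ray(n,uv):
    p=camera_params(n);x=cv2.undistortPoints(np.array([[uv]],float),p['K'],p['dist_coeffs'])[0,0]
    d=p['R'].T@np.array([x[0],x[1],1]);return -p['R'].T@p['t'],d/np.linalg.norm(d)
def atz(n,uv,z):
    c,d=ray(n,uv);return c+d*(z-c[2])/d[2]
def tri(u,v,a="top",b="side"):
    c1,d1=ray(a,u);c2,d2=ray(b,v)
    s=np.linalg.lstsq(np.c_[d1,-d2],c2-c1,rcond=None)[0]
    A,B=c1+s[0]*d1,c2+s[1]*d2;return (A+B)/2,np.linalg.norm(A-B)
E
python3 - <<'E'
from h import *
def bar(f,x0,x1,y0,y1):
    im=cv2.imread(f);h=cv2.cvtColor(im,cv2.COLOR_BGR2HSV)
    m=np.zeros(im.shape[:2],np.uint8);k=((h[...,0]<14)&(h[...,1]>100)&(h[...,2]<150)).astype(np.uint8)
    m[y0:y1,x0:x1]=k[y0:y1,x0:x1]
    c=max(cv2.findContours(m,0,2)[0],key=cv2.contourArea);r=cv2.minAreaRect(c);print(r);return r[0],cv2.boxPoints(r)
t,tb=bar('pics/top0.png',464,490,200,240); s,sb=bar('pics/side0.png',344,386,338,360)
print(tri(t,s)); 
for z in(.226,):print(atz('top',t,z),atz('side',s,z))
print([atz('top',p,.226).round(4) for p in tb]);print([atz('side',p,.226).round(4) for p in sb])
# pivot post (top crop 163,127), strip direction
print(atz('top',(330+163/2.5,180+127/2.5),.181))
S=sense();M=R.from_rotvec(S['ee_rot']).as_matrix();print(M.round(3))
E
```

```text
((473.21624755859375, 218.7973175048828), (23.34465789794922, 5.425166606903076), 80.53767395019531)
((364.5087585449219, 348.54595947265625), (8.18615436553955, 31.762277603149414), 79.2156982421875)
(array([ 0.52959792, -0.29244571,  0.22262049]), np.float64(0.0006108342710340578))
[ 0.52856466 -0.29150905  0.226     ] [ 0.52912396 -0.29489196  0.226     ]
[array([ 0.5496, -0.2845,  0.226 ]), array([ 0.551 , -0.2944,  0.226 ]), array([ 0.5077, -0.2984,  0.226 ]), array([ 0.5062, -0.2886,  0.226 ])]
[array([ 0.5049, -0.2891,  0.226 ]), array([ 0.5547, -0.2854,  0.226 ]), array([ 0.5533, -0.3007,  0.226 ]), array([ 0.5042, -0.3042,  0.226 ])]
[ 0.51814003 -0.15376543  0.181     ]
[[ 0.398  0.918 -0.001]
 [ 0.918 -0.398 -0.002]
 [-0.002 -0.    -1.   ]]
```

```bash
python3 -m crank '[[[0,0,-5],[0,0,0],0.6],[[0,0,-10],[0,0,0],0.6],[[0,0,-14],[0,0,0],0.6],[[0,0,-14],[0,0,0],0.6],[[-25,20.5,-14],[0,0,-10],0.6],[[-25,20.5,-14],[0,0,-10],0.6],[[-25,20.5,-14],[0,0,-10],0.6],[[-25,20.5,-14],[0,0,-10],0.6],[[-25,20.5,-14],[0,0,-10],0.6],[[-25,20.5,-14],[0,0,-10],0.6],[[-25,20.5,-14],[0,0,-10],0.6],[[-25,20.5,-14],[0,0,-10],0.6],[[-50,41,-14],[0,0,-20],0.6],[[-50,41,-14],[0,0,-20],0.6],[[-50,41,-14],[0,0,-20],0.6],[[-50,41,-14],[0,0,-20],0.6],[[-50,41,-14],[0,0,-20],0.6],[[-50,41,-14],[0,0,-20],0.6],[[-50,41,-14],[0,0,-20],0.6],[[-50,41,-14],[0,0,-20],0.6]]'
python3 -c "
from plant import *
print(sense())"
```

```text
clock: 1.82
eef_pos: [0.4455, -0.0052, 0.3448]
ee_rot: [2.287, 2.153, -0.003]
force: [1.0, 0.1, -1.0]
grip_width: 0.0706
{'clock': 1.8167, 'q': array([-0.06598684, -0.23714366,  1.86055987, -0.00194412,  1.51879663,
       -1.57623785]), 'dq': array([-0.94708001,  0.23078363, -0.17826178,  0.01284382, -0.05483714,
       -0.93076491]), 'joint_torque': array([  4.06564191, -26.44832075, -36.36003971,  -0.22019404,
         0.37255154,   0.86459292]), 'eef_pos': array([ 0.44545435, -0.00520923,  0.34481973]), 'ee_rot': array([ 2.28691913,  2.15270469, -0.00289505]), 'force': array([ 1.00971499,  0.13476552, -1.04761481]), 'ft_torque': array([ 0.05089364, -0.01238291,  0.01242476]), 'grip_width': 0.07061521349635261}
```

```bash
python3 -m crank '[[[-28.2,10.1,0],[0,0,-8],0.6],[[-28.2,10.1,0],[0,0,-8],0.6],[[-28.2,10.1,0],[0,0,-8],0.6],[[-28.2,10.1,0],[0,0,-8],0.6],[[-28.2,10.1,0],[0,0,-8],0.6],[[-28.2,10.1,0],[0,0,-8],0.6],[[-28.2,10.1,0],[0,0,-8],0.6],[[-28.2,10.1,0],[0,0,-8],0.6],[[-28.2,10.1,0],[0,0,-8],0.6],[[-28.2,10.1,0],[0,0,-8],0.6],[[-28.2,10.1,0],[0,0,-8],0.6],[[-28.2,10.1,0],[0,0,-8],0.6],[[-28.2,10.1,0],[0,0,-8],0.6],[[-28.2,10.1,0],[0,0,-8],0.6]]'
python3 - <<'E'
from h import *
s=sense();im=read_camera('wrist');cv2.imwrite('pics/w1.png',im)
np.savez('w1.npz',p=s['eef_pos'],r=s['ee_rot']);print(s['eef_pos'],np.degrees(np.arctan2(*R.from_rotvec(s['ee_rot']).as_matrix()[1::-1,0])),s['q'][5])
E
```

```text
clock: 2.98
eef_pos: [0.5293, -0.2915, 0.3459]
ee_rot: [2.129, 2.308, -0.003]
force: [-0.5, 0.5, 0.3]
grip_width: 0.0704
[ 0.52929928 -0.29147446  0.3458945 ] 94.63135686661434 -2.1949204761604775
```

View pics/w1.png

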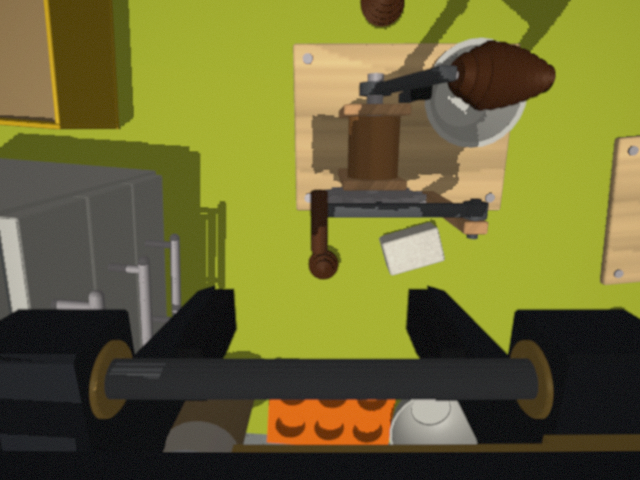

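```bash
python3 - <<'E'
from h import *
d=np.load('w1.npz');M=R.from_rotvec(d['r']).as_matrix();p=camera_params('wrist');H=p['hand_eye']
for X in ([.529,-.293,.226],[.554,-.291,.226],[.504,-.295,.226]):
    c=H[:3,:3].T@(M.T@(np.array(X)-d['p'])-H[:3,3]);print(cv2.projectPoints(c[None],np.zeros(3),np.zeros(3),p['K'],p['dist_coeffs'])[0].ravel())
im=cv2.imread('pics/w1.png')
cv2.imwrite('pics/w1c.png',cv2.resize(im[170:290,280:400],None,fx=5,fy=5))
E
```

```text
[318.09654025 219.60259158]
[318.07591998 249.95527701]
[318.11850278 187.84928491]
```

View pics/w1c.png

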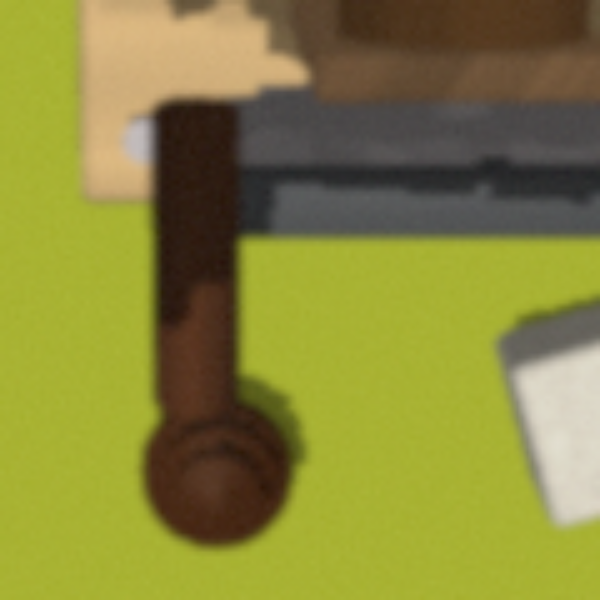

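```bash
python3 -m crank '[[[-0.1,0,3],[0,0,0],0.2],[[-0.1,0,6],[0,0,0],0.2],[[-0.1,0,9],[0,0,0],0.2],[[-0.1,0,11],[0,0,0],0.2],[[-0.1,0,12],[0,0,0],0.2],[[-0.1,0,13],[0,0,0],0.2],[[-0.1,0,13.4],[0,0,0],0.2],[[-0.1,0,13.4],[0,0,0],0.2],[[-0.1,0,13.4],[0,0,0],0.2],[[-0.1,0,13.4],[0,0,0],0.2]]'
python3 - <<'E'
from h import *
a=read_camera('side');b=read_camera('wrist')
cv2.imwrite('pics/s2.png',np.hstack([cv2.resize(a[240:440,230:430],(400,400)),cv2.resize(b[:,120:520],(400,480))[40:440]]))
E
```

```text
clock: 3.87
eef_pos: [0.5303, -0.2936, 0.2137]
ee_rot: [2.127, 2.306, -0.002]
force: [0.7, -0.3, 0.3]
grip_width: 0.0528
```

View pics/s2.png

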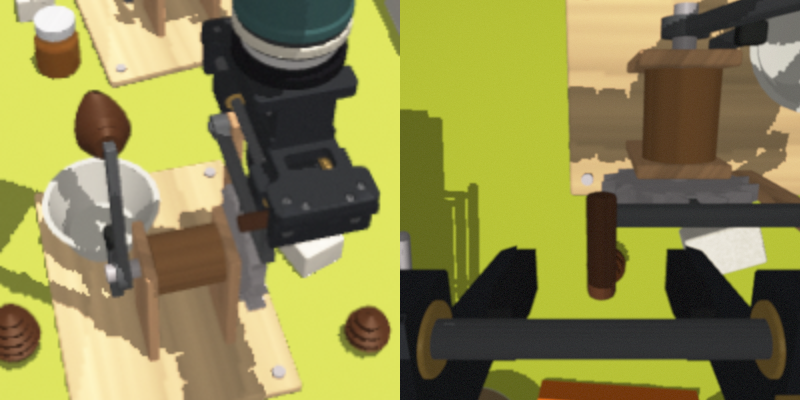

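```bash
python3 -m crank '[[[0,0,0],[0,0,0],-0.9],[[0,0,0],[0,0,0],-0.9],[[0,0,0],[0,0,0],-0.9],[[0,0,0],[0,0,0],-0.9],[[0,0,0],[0,0,0],-0.9],[[0,0,0],[0,0,0],-0.9],[[0,0,0],[0,0,0],-0.9],[[0,0,0],[0,0,0],-0.9]]' 20
```

```text
clock: 4.63
eef_pos: [0.5301, -0.2934, 0.2133]
ee_rot: [2.128, 2.306, -0.002]
force: [0.4, 0.0, -0.1]
grip_width: 0.005
```

```bash
python3 - <<'E'
from h import *
a=read_camera('side');b=read_camera('wrist')
cv2.imwrite('pics/s3.png',np.hstack([cv2.resize(a[240:440,230:430],(400,400)),cv2.resize(b[:,120:520],(400,480))[40:440]]))
E
```

```text
(no output)
```

View pics/s3.png

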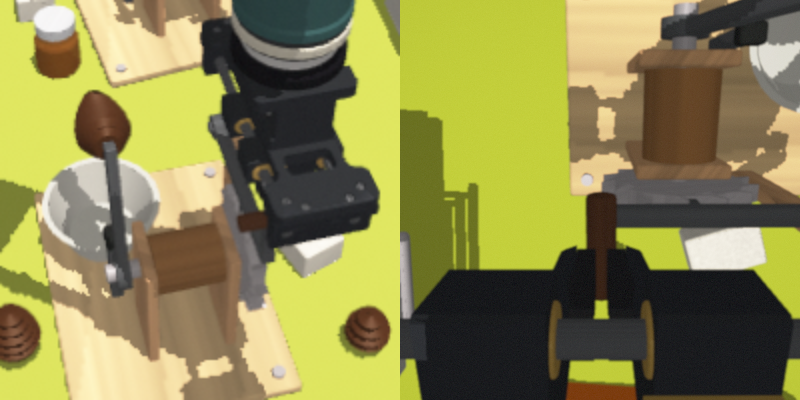

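```bash
python3 - <<'E'
from h import *
a=read_camera('side');b=read_camera('wrist');print(sense()['grip_width'])
cv2.imwrite('pics/s4.png',np.hstack([cv2.resize(a[310:390,310:390],(400,400),interpolation=cv2.INTER_CUBIC),cv2.resize(b[240:400,240:400],(400,400),interpolation=cv2.INTER_CUBIC)]))
E
```

```text
0.004722708704911648
```

View pics/s4.png

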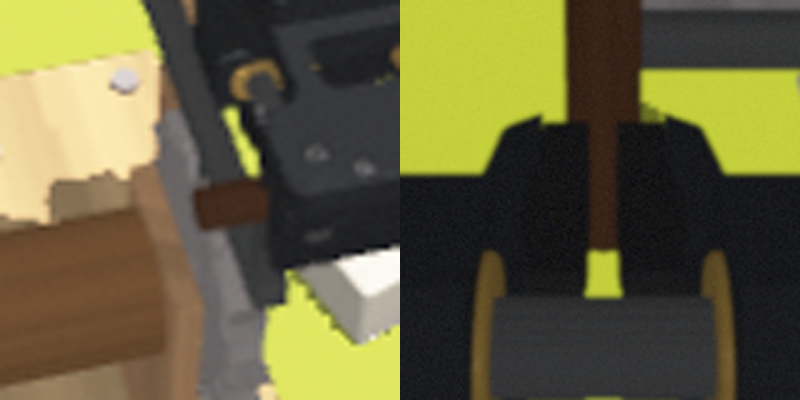

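```bash
python3 - <<'E'
from h import *
p=camera_params('wrist');H=p['hand_eye'];s=sense();M=R.from_rotvec(s['ee_rot']).as_matrix();print(s['eef_pos'],s['grip_width'],s['force'])
def pt(x):
    c=H[:3,:3].T@(np.array(x)-H[:3,3]);return cv2.projectPoints(c[None],np.zeros(3),np.zeros(3),p['K'],p['dist_coeffs'])[0].ravel().round(1)
for x in ([0.0025,-.009,0],[0,.009,0],[0,-.009,-.019],[0.002,0.009,-.019],[.007,-.009,0]):print('tool',x,pt(x))
for z in(.2,.21,.226):
  for X in ([.529,-.293,z],[.554,-.291,z],[.504,-.295,z]):print(X,pt(M.T@(np.array(X)-s['eef_pos'])))
E
```

```text
[ 0.5301402  -0.29346672  0.21337324] 0.004722708704911648 [-0.06759736 -0.51540438  0.02221026]
tool [0.0025, -0.009, 0] [324.  258.2]
tool [0, 0.009, 0] [318.9 292.4]
tool [0, -0.009, -0.019] [318.7 272.1]
tool [0.002, 0.009, -0.019] [323.1 309.4]
tool [0.007, -0.009, 0] [333.3 258.2]
[0.529, -0.293, 0.2] [320.2 264.2]
[0.554, -0.291, 0.2] [320.1 307.8]
[0.504, -0.295, 0.2] [320.3 217.5]
[0.529, -0.293, 0.21] [320.1 271. ]
[0.554, -0.291, 0.21] [320.  316.4]
[0.504, -0.295, 0.21] [320.2 222.2]
[0.529, -0.293, 0.226] [319.9 283.3]
[0.554, -0.291, 0.226] [319.8 332. ]
[0.504, -0.295, 0.226] [320.  230.6]
```

```bash
python3 -m crank '[[[0,0,0],[0,0,0],-0.3],[[0,0,0],[0,0,0],-0.3],[[0,0,0],[0,0,0],-0.3],[[0,0,0.5],[0,0,0],-0.3],[[0,0,0.9],[0,0,0],-0.3],[[0,0,0.9],[0,0,0],-0.3],[[0,0,0.9],[0,0,0],-0.3]]'
python3 - <<'E'
from h import *
a=read_camera('top');b=read_camera('wrist')
cv2.imwrite('pics/s5.png',np.hstack([cv2.resize(a[170:290,380:500],(400,400),interpolation=cv2.INTER_CUBIC),cv2.resize(b[200:400,220:420],(400,400),interpolation=cv2.INTER_CUBIC)]))
E
```

```text
clock: 5.42
eef_pos: [0.5297, -0.2932, 0.2035]
ee_rot: [2.129, 2.307, -0.002]
force: [1.3, -0.5, -0.5]
grip_width: 0.0307
```

View pics/s5.png

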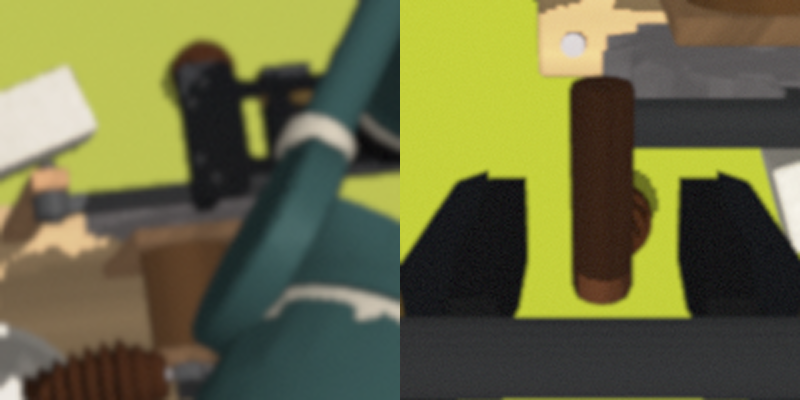

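```bash
python3 - <<'E'
from h import *
p=camera_params('side')
for X in ([.268,.6187,.204],[.268,.6187,.223],[.268,.6187,.239],[.268+.0175,.6187+.0404,.204],[.268-.0175,.6187-.0404,.204]):
    print(cv2.projectPoints(np.array([X]),cv2.Rodrigues(p['R'])[0],p['t'],p['K'],p['dist_coeffs'])[0].ravel().round(1))
a=cv2.imread('pics/side0.png')[40:140,140:260];cv2.imwrite('pics/s6.png',cv2.resize(a,None,fx=6,fy=6,interpolation=cv2.INTER_CUBIC))
E
```

```text
[204.1 109.4]
[203.2 103.3]
[202.4  98.1]
[210.3 103. ]
[197.5 116.2]
```

View pics/s6.png

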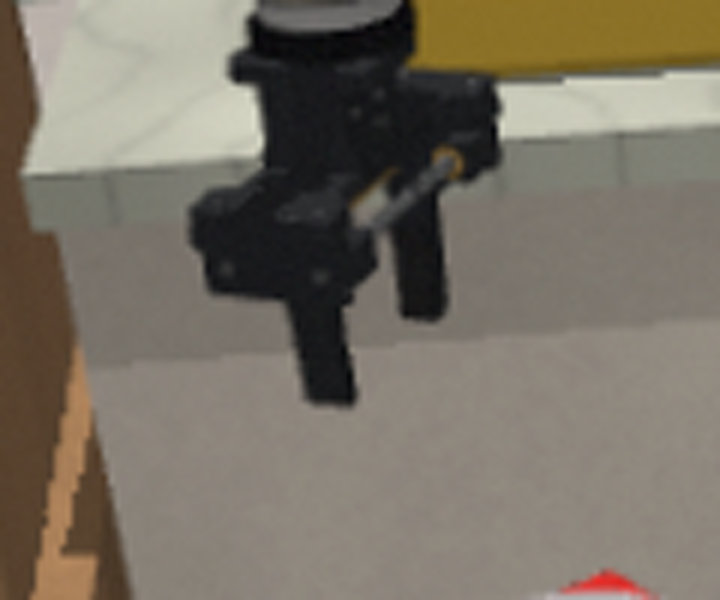

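The wrist and side views both put the real fingertips about 30–35 mm short of the reported TCP, so I closed above the bar. I'll descend further.

```bash
python3 -m crank '[[[0,0,0.5],[0,0,0],-0.3],[[0,0,1],[0,0,0],-0.3],[[0,0,1.5],[0,0,0],-0.3],[[0,0,2.0],[0,0,0],-0.3],[[0,0,2.6],[0,0,0],-0.3],[[0,0,2.6],[0,0,0],-0.3],[[0,0,2.6],[0,0,0],-0.3]]'
python3 -m crank '[[[0,0,0],[0,0,0],-0.9],[[0,0,0],[0,0,0],-0.9],[[0,0,0],[0,0,0],-0.9],[[0,0,0],[0,0,0],-0.9],[[0,0,0],[0,0,0],-0.9],[[0,0,0],[0,0,0],-0.9]]' 20
python3 - <<'E'
from h import *
a=read_camera('side');b=read_camera('wrist')
cv2.imwrite('pics/s7.png',np.hstack([cv2.resize(a[280:400,290:410],(400,400),interpolation=cv2.INTER_CUBIC),cv2.resize(b[200:400,220:420],(400,400),interpolation=cv2.INTER_CUBIC)]))
E
```

```text
clock: 6.1
eef_pos: [0.5297, -0.2933, 0.1773]
ee_rot: [2.129, 2.308, -0.002]
force: [-0.3, -0.2, 0.0]
grip_width: 0.031
clock: 6.6
eef_pos: [0.5299, -0.2935, 0.1776]
ee_rot: [2.128, 2.307, -0.002]
force: [-0.6, -1.8, -0.1]
grip_width: 0.0129
```

View pics/s7.png

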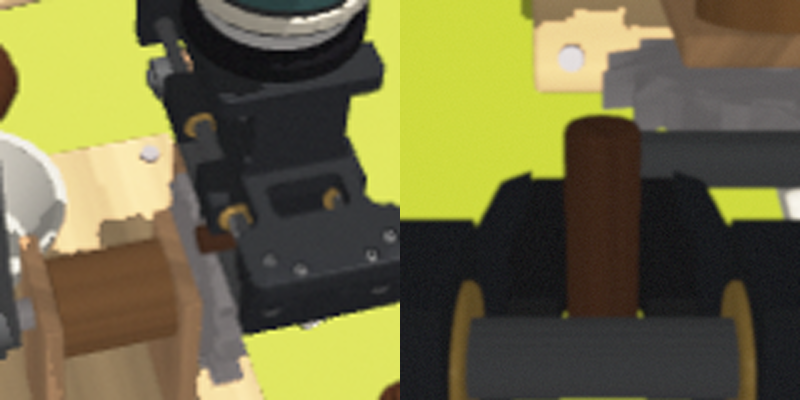

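```bash
python3 -m crank '[[[0.15,0,-0.5],[0,0,0],-0.9],[[0.35,0,-1.0],[0,0,0],-0.9],[[0.65,0,-1.7],[0,0,0],-0.9],[[1.1,0,-2.5],[0,0,0],-0.9],[[1.55,0,-3.3],[0,0,0],-0.9],[[1.55,0,-3.3],[0,0,0],-0.9],[[1.55,0,-3.3],[0,0,0],-0.9],[[1.55,0,-3.3],[0,0,0],-0.9],[[1.55,0,-3.3],[0,0,0],-0.9],[[1.55,0,-3.3],[0,0,0],-0.9]]'
python3 - <<'E'
from h import *
a=read_camera('side');b=read_camera('wrist')
cv2.imwrite('pics/s8.png',np.hstack([cv2.resize(a[240:440,230:430],(400,400),interpolation=cv2.INTER_CUBIC),cv2.resize(b[:,120:520],(400,480))[40:440]]))
E
```

```text
clock: 7.53
eef_pos: [0.5287, -0.2791, 0.2109]
ee_rot: [2.127, 2.305, -0.004]
force: [-1.8, -6.1, -0.2]
grip_width: 0.0134
```

View pics/s8.png

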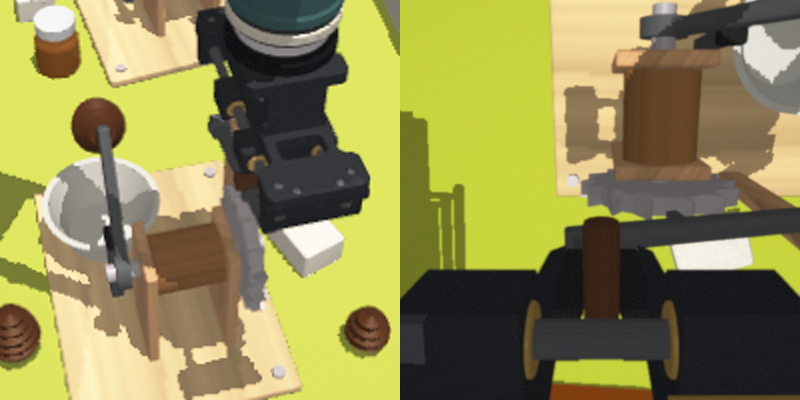

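The pawl is up, the bar is still between the pads, and the drum is turning. The cone has swung from upright to pointing at the camera, around (98,125). I'll hold this pose.

```bash
python3 -m crank '[[[0,0,0],[0,0,0],-0.9],[[0,0,0],[0,0,0],-0.9],[[0,0,0],[0,0,0],-0.9],[[0,0,0],[0,0,0],-0.9],[[0,0,0],[0,0,0],-0.9],[[0,0,0],[0,0,0],-0.9],[[0,0,0],[0,0,0],-0.9],[[0,0,0],[0,0,0],-0.9],[[0,0,0],[0,0,0],-0.9],[[0,0,0],[0,0,0],-0.9],[[0,0,0],[0,0,0],-0.9],[[0,0,0],[0,0,0],-0.9],[[0,0,0],[0,0,0],-0.9],[[0,0,0],[0,0,0],-0.9],[[0,0,0],[0,0,0],-0.9],[[0,0,0],[0,0,0],-0.9],[[0,0,0],[0,0,0],-0.9],[[0,0,0],[0,0,0],-0.9],[[0,0,0],[0,0,0],-0.9],[[0,0,0],[0,0,0],-0.9]]'
python3 -m crank '[[[0,0,0],[0,0,0],-0.9],[[0,0,0],[0,0,0],-0.9],[[0,0,0],[0,0,0],-0.9],[[0,0,0],[0,0,0],-0.9],[[0,0,0],[0,0,0],-0.9],[[0,0,0],[0,0,0],-0.9],[[0,0,0],[0,0,0],-0.9],[[0,0,0],[0,0,0],-0.9],[[0,0,0],[0,0,0],-0.9],[[0,0,0],[0,0,0],-0.9],[[0,0,0],[0,0,0],-0.9],[[0,0,0],[0,0,0],-0.9],[[0,0,0],[0,0,0],-0.9],[[0,0,0],[0,0,0],-0.9],[[0,0,0],[0,0,0],-0.9],[[0,0,0],[0,0,0],-0.9],[[0,0,0],[0,0,0],-0.9],[[0,0,0],[0,0,0],-0.9],[[0,0,0],[0,0,0],-0.9],[[0,0,0],[0,0,0],-0.9]]'
python3 - <<'E'
from h import *
a=read_camera('side');b=read_camera('wrist')
cv2.imwrite('pics/s9.png',np.hstack([cv2.resize(a[240:440,230:430],(400,400),interpolation=cv2.INTER_CUBIC),cv2.resize(b[:,120:520],(400,480))[40:440]]))
E
```

```text
clock: 9.3
eef_pos: [0.5287, -0.2791, 0.211]
ee_rot: [2.127, 2.305, -0.004]
force: [-0.9, -3.7, -1.0]
grip_width: 0.0138
clock: 10.97
eef_pos: [0.5287, -0.2791, 0.2109]
ee_rot: [2.127, 2.305, -0.004]
force: [0.1, -3.4, -1.6]
grip_width: 0.0134
```

View pics/s9.png

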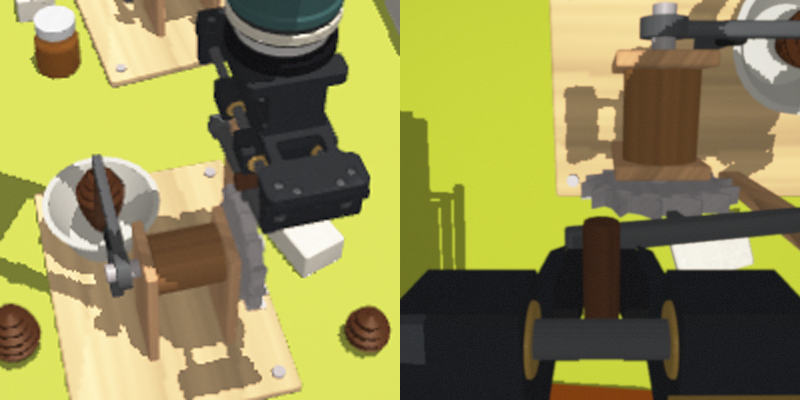

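```bash
python3 -m crank '[[[0,0,0],[0,0,0],-0.9],[[0,0,0],[0,0,0],-0.9],[[0,0,0],[0,0,0],-0.9],[[0,0,0],[0,0,0],-0.9],[[0,0,0],[0,0,0],-0.9],[[0,0,0],[0,0,0],-0.9],[[0,0,0],[0,0,0],-0.9],[[0,0,0],[0,0,0],-0.9],[[0,0,0],[0,0,0],-0.9],[[0,0,0],[0,0,0],-0.9],[[0,0,0],[0,0,0],-0.9],[[0,0,0],[0,0,0],-0.9],[[0,0,0],[0,0,0],-0.9],[[0,0,0],[0,0,0],-0.9],[[0,0,0],[0,0,0],-0.9],[[0,0,0],[0,0,0],-0.9],[[0,0,0],[0,0,0],-0.9],[[0,0,0],[0,0,0],-0.9]]'
python3 - <<'E'
from h import *
a=read_camera('side');b=read_camera('wrist')
n=np.hstack([cv2.resize(a[240:440,230:430],(400,400),interpolation=cv2.INTER_CUBIC),cv2.resize(b[:,120:520],(400,480))[40:440]])
d=cv2.absdiff(n,cv2.imread('pics/s9.png')).max(2);print((d[:,:400]>40).sum(),(d[:,400:]>40).sum())
cv2.imwrite('pics/s10.png',n)
E
```

```text
clock: 12.57
eef_pos: [0.5287, -0.2791, 0.2109]
ee_rot: [2.127, 2.305, -0.004]
force: [-0.7, -4.0, -0.8]
grip_width: 0.0135
0 0
```

Nothing moved between the two pictures, so the drum is at rest. Next I'll lower the bar along its arc and release it.

```bash
python3 -m crank '[[[-0.45,0,0.8],[0,0,0],-0.9],[[-0.85,0,1.6],[0,0,0],-0.9],[[-1.1,0,2.2],[0,0,0],-0.9],[[-1.3,0,2.7],[0,0,0],-0.9],[[-1.4,0,3.1],[0,0,0],-0.9],[[-1.4,0,3.1],[0,0,0],-0.9],[[-1.4,0,3.1],[0,0,0],-0.9],[[-1.4,0,3.1],[0,0,0],-0.3],[[-1.4,0,3.1],[0,0,0],0],[[-1.4,0,3.1],[0,0,0],0],[[-1.4,0,3.1],[0,0,0],0],[[-1.4,0,3.1],[0,0,0],0],[[-1.4,0,3.1],[0,0,0],0]]'
python3 - <<'E'
from h import *
b=read_camera('wrist');cv2.imwrite('pics/s11.png',b)
E
```

```text
clock: 13.75
eef_pos: [0.5299, -0.2931, 0.1801]
ee_rot: [2.127, 2.305, -0.004]
force: [-0.6, 0.5, 0.4]
grip_width: 0.0442
```

View pics/s11.png

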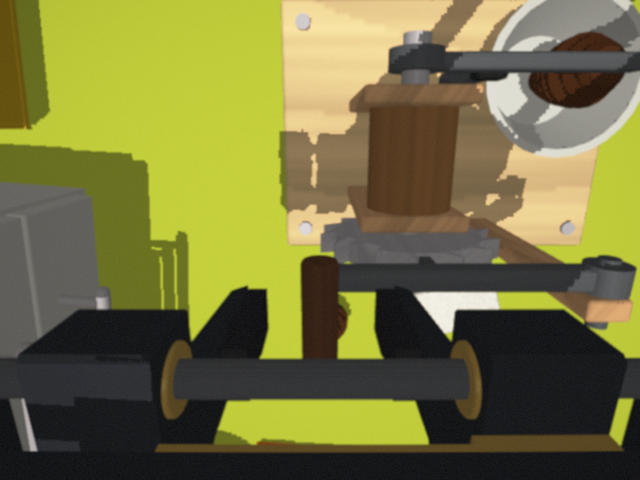

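The jaws are open and clear on both sides of the bar at (319,305). The pawl strip is down and the cone is in the bowl at (575,70). I'll retreat straight up.

```bash
python3 -m crank '[[[0,0,-1],[0,0,0],0.2],[[0,0,-3],[0,0,0],0.2],[[0,0,-6],[0,0,0],0.2],[[0,0,-10],[0,0,0],0.2],[[0,0,-14],[0,0,0],0.2],[[0,0,-17],[0,0,0],0.2],[[0,-5,-17],[0,0,0],0.2],[[-12,0,-17],[0,0,0],0.2],[[-12,0,-17],[0,0,0],0.2],[[-12,0,-17],[0,0,0],0.2],[[-12,0,-17],[0,0,0],0.2],[[-12,0,-17],[0,0,0],0.2],[[-12,0,-17],[0,0,0],0.2],[[-12,0,-17],[0,0,0],0.2]]'
python3 - <<'E'
from h import *
a=read_camera('side');b=read_camera('top');cv2.imwrite('pics/s12.png',np.hstack([cv2.resize(b[180:340,330:490],(400,400)),cv2.resize(a[280:440,250:410],(400,400))]))
cv2.imwrite('pics/side13.png',a)
for f,im in(('top0',b),('side0',a)):
    d=cv2.absdiff(im,cv2.imread(f'pics/{f}.png')).max(2)
    r=d[150:310,130:280] if f=='top0' else d[150:280,230:370]
    print(f,'round hoist diff',(r>40).sum())
def bar(im,x0,x1,y0,y1):
    h=cv2.cvtColor(im,cv2.COLOR_BGR2HSV);m=np.zeros(im.shape[:2],np.uint8);k=((h[...,0]<14)&(h[...,1]>100)&(h[...,2]<150)).astype(np.uint8)
    m[y0:y1,x0:x1]=k[y0:y1,x0:x1];return cv2.minAreaRect(max(cv2.findContours(m,0,2)[0],key=cv2.contourArea))
print(bar(a,344,386,338,360),bar(b,464,490,200,240))
E
```

```text
clock: 14.97
eef_pos: [0.5392, -0.411, 0.3516]
ee_rot: [2.126, 2.306, -0.003]
force: [0.7, 0.8, 0.1]
grip_width: 0.0528
top0 round hoist diff 0
side0 round hoist diff 485
((364.5192565917969, 348.59613037109375), (8.040761947631836, 31.77081298828125), 78.69007110595703) ((473.2227478027344, 218.6703338623047), (23.194732666015625, 5.022221088409424), 82.40535736083984)
```

View pics/s12.png

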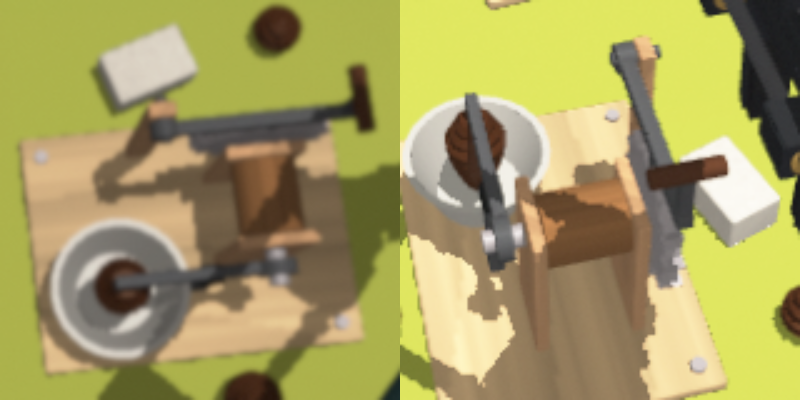

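```bash
python3 -c "
from plant import *
s=sense();print(s['dq'].round(3),s['clock']);print(sign_off())"
```

```text
[ 0.001 -0.002  0.001 -0.001 -0.004  0.   ] 15.0667
the job is handed in; nothing more can be done
None
```

The long cone is down in its white bowl, the pawl is back between the teeth, and the job is handed in at about 15 s of the allowed 38 s. I lifted the pawl by its cross-bar to an estimated 0.25 rad. I held it for about 5 s until the drum had stopped, lowered it along its arc, let go and backed the gripper away.

**Last checks:**
- **Drum:** two pictures 1.6 s apart with the pawl up showed no movement. The last pictures show the cone in the bowl and the arm lying flat. I judged "all the way back" from the pictures and did not measure the drum angle.
- **Pawl:** the bar is back within about 0.15 px of its starting place in both the side and top views.
- **Round cone's hoist:** the top view shows no change. The side view had 485 changed pixels in that area. I put that down to the robot's own image or shadow but did not look into it.
- **Robot:** the gripper was clear of everything and at rest.

**What disagreed:** my first grip closed on nothing, to 5 mm. The wrist and side pictures put the real fingertips about 30–35 mm short of the reported tool point, although the task says that point lies at the tips. I went 36 mm lower than that first grip, and the second one held at about 13 mm on the 14 mm bar.

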